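Catch the last snack bars in a bowl and set it on the caddy

ROBOT

A 6-joint arm with a two-finger parallel gripper is mounted at the origin on the work surface. World frame = base frame: x ahead of the robot, y to its left, z up, the work surface at z = 0. Lengths are in m, angles in rad, forces in N, time in s.
With the tool pointing down it reaches from about 0.375 to 0.975 m from the base axis. Payload 3.8 kg.
Tool frame: the origin (TCP) lies on the centre line of the jaws, within the pads' length; the fingertips stand 25 mm ahead of it and the grasp point (between the pads) lies 6 mm ahead of it; y points along the fingers, z is the direction in which the jaws open and shut, and the axes are right-handed (so a half turn about y gives the same grasp; the last joint's range is limited). The gripper opens to 85 mm and grips with 20 to 120 N. Pads are 22 mm wide; open, the fingers measure 114 mm over their backs; the gripper's body (76 mm by 85 mm) begins 54 mm behind the grasp point. The pads swing forward as they close: fully open they stand 13 mm farther back than shut.
Start: joints at [1.292, 0.264, 1.604, -0, 1.274, -0.037], TCP at [0.162, 0.655, 0.256] pointing down, gripper open.
Joint ranges: [-2.63, 2.63], [-0.94, 2.18], [0.31, 2.57], [-1.31, 4.45], [0, 2.66], [-2.55, 2.55]. Speed limits (rad/s): [2.57, 2.57, 3.14, 3.14, 3.14, 3.14].

INTERFACE

Orientations are given as a rotation vector (axis times angle).
In Python, from workcell import bot gives the robot as it stands.
- The arm moves only by the shell command python3 -m jog 'ROWS' [FORCE]. ROWS is JSON, a list of rows, each a list of 5 numbers: the shift along the world's x, y, z in mm, then the turn about the world's z in degrees, then the finger opening in mm, from 0 to 85.4. A call has exactly 10 rows; each row is the pose to reach, as a shift and turn from the pose commanded when the call began; what a row does not reach only later rows make up. A row lasts 1/8 s, in which the tool goes at most 62.5 mm and 10.7 degrees, less where a joint would pass 70% of its speed; a pose out of reach is approached as far as the arm can. A call with a gripper value outside its range is refused whole. The fingers move at their own pace and stop on an object; FORCE is the grip in N (left out, the last holds). Time passes only in rows, so rows that repeat a pose let the fingers close, or fill a call up. It gives the time, the measured TCP pose, the force and the opening at its end, in the units of the state.
- bot.read_state(): the state, without advancing time (a new reading comes with each control period).
- bot.read_camera(name): name is "scene" or "top" or "wrist"; returns a dict with "pixels" (384x512x3 uint8, red, green, blue), "fx", "fy", "cx", "cy" (pixels), "dist" ([k1, k2, p1, p2, k3] as OpenCV has them; the pictures are not rectified), "R" (3x3) and "t" (3): a world point X has camera coordinates R X + t. Camera axes: x right, y down, z forward; pixel columns grow to the right and rows downward; lengths in m; the calibration is good to about 2 mm. A picture is of the moment at which its call begins. There is no depth.
- bot.finish_job(): hands the job in, once; it reports no verdict.
The state is a dict: "time": time; "q": joint angles; "joint_vel": joint speeds; "joint_torque": joint torques, N m; "tool_pos": TCP position; "tcp_rot": TCP orientation; "wrist_force": force on the tool from outside, world axes, zero at the start; "torque": the same for the moment, N m; "width": opening from 0.0 (shut) to 1.0 (fully open).
Only numpy, scipy, OpenCV 4.12 (cv2) and the standard library are available. Lean on these libraries where they do the work, as an engineer would, in place of code of your own. Each camera call takes 0.05 s, during which the arm holds its last target.

TASK

Pick up the stoneware bowl, hold it under the chute of the snack dispenser and push the hanging paddle back with the bowl, keeping it there until all four bars have slid out into the bowl, without spilling any. Then set the bowl with its four bars flat on the floor of the round caddy, in the half that is free, and let go. Leave the remotes, the battery tester, the trinket box and the other things on the cabinet where they are.

Things in the scene. Friction and masses are not known exactly. Their poses are not given: they have to be found in the camera images.
- bowl: loose round bowl of grey-beige stoneware, about 0.3 kg: foot 94 mm across, rim 160 mm across (its widest part), 68 mm high, wall 5 mm, inner floor 6 mm above the underside. One straight stub handle sticks out level from the wall, towards the bowl's +x. Origin: centre of the underside; z up
- bowl_handle (a point): where to grip the bowl's handle: 110 mm from the bowl's axis along its +x, 57 mm above its underside. The handle is a bar 24 mm wide (bowl y), 14 mm thick (50 to 64 mm above the underside), reaching from the wall to 138 mm from the axis; best pinched from above across its 24 mm, firmly (80 N or so), as the bowl hangs to one side of it
- dispenser: fixed snack dispenser, white and clear plastic, 362 mm high, 93 mm wide. Origin: on the cabinet top straight below the middle of the chute's lip; +x runs from the lip to its back: push the paddle towards +x. Foot plate 124 mm wide, 12 mm thick, from x = -35 to 165 mm. Column behind x = 93 mm. Clear hopper from x = 50 to 140 mm, 248 to 346 mm high
- lip (a point): middle of the chute's lip (upper surface of its lower end), 185 mm above the cabinet, over the dispenser's origin. The slippery chute, 76 mm wide inside with low clear sides, slopes down at 30 degrees to this lip. With the gate open the bars slide off here towards the dispenser's -x and fall up to about 70 mm in front of the lip
- paddle_pad (a point): where the bowl's rim should push, on the paddle's front (moves with it): at rest at dispenser x = 27 mm, 135 mm high. The paddle is a steel plate 64 mm wide hanging from a pivot at x = 50 mm, 188 mm high; at rest it leans forward 0.38 rad, lower edge at x = 15 mm, 101 mm high. Pushed to 0.38 rad it is plumb, its face at x = 48 mm: the bowl's axis is then 31 mm in front of the lip
- paddle (a joint): turn of the paddle in rad: 0 at rest (gate shut), 0.48 at its stop. The gate at the lip is one part with the paddle and sinks as it is pushed; from about 0.32 the bars slide out over it. A spring returns it; pushing at the pad takes 1.6 N at first, 4 N at the stop. The open gate reaches down to 150 mm above the cabinet, so keep the bowl's rim 115 to 145 mm high
- bar0: snack bar, 60 x 28 x 20 mm, 35 g, foil with a paper band, lying across the chute at the gate, the lowest of the four. Origin: its middle; long axis y
- bar1: snack bar like bar0, the next one up the chute
- bar2: snack bar like bar0, the third one up the chute
- bar3: snack bar like bar0, the uppermost
- caddy: round rotating caddy of white melamine: fixed foot (origin: its centre, on the cabinet top) and a tray 352 mm across that turns easily if pushed. Tray floor 24 mm above the cabinet, inside a rim whose top is 40 mm high, inner radius about 166 mm. As found, the remotes, the battery tester and the trinket box stand in the +x half; the -x half is free
- free_half (a point): on the tray's floor, 24 mm above the cabinet: middle of the free half of the caddy, 78 mm from the caddy's axis along its -x; turns with the tray. A bowl centred here has 25 mm or more to spare all round at tray height
- remote_wide: black remote, 148 x 44 x 19 mm, on the caddy next to the free half, its near edge 18 mm beyond the caddy's axis. Origin: centre of its underside
- remote_slim: black remote, 136 x 36 x 16 mm, on the caddy behind the wide one. Origin: centre of its underside
- battery_tester: grey plastic battery tester with a press button, 74 x 54 x 31 mm, on the caddy near its rim, at its -y side. Origin: centre of its underside
- trinket_box: white ceramic trinket box with a hinged lid, 62 x 54 x 55 mm with its knob, on the caddy near its rim, at its +y side. Origin: centre of its underside
- spinner: three-lobed chrome fidget spinner, 82 mm across, 12 mm high, flat on the cabinet. Origin: centre of its underside
- candle: candle in an amber glass jar, 78 mm across, 92 mm high. Origin: centre of its underside
- glasses_case: dark glasses case, 160 x 62 x 38 mm. Origin: centre of its underside
Mind the look-alikes: they are no part of the job. Leave any blue look-alike of the bowl alone.

How it is judged:
On the way, in this order (a step that is already met when the one before it is completed fails the run):
1. the paddle is pushed back by the bowl, held up off the cabinet (value of joint paddle above 0.28 rad and contact force between bowl and dispenser above 0.3 N and height (world z) of bowl above 0.03 m), for 0.1 s.
2. all four bars are in the bowl while it is held up off the cabinet (height (world z) of bowl above 0.03 m and horizontal distance between each of bar0, bar1, bar2, bar3 and bowl below 0.077 m and z of bar0 in the frame of bowl between 0 and 0.08 m and z of bar1 in the frame of bowl between 0 and 0.08 m and z of bar2 in the frame of bowl between 0 and 0.08 m and z of bar3 in the frame of bowl between 0 and 0.08 m), for 0.2 s.
At the end, for the whole second after the job is handed in: All four bars lie in the bowl (middle within 77 mm of its axis and 0 to 80 mm above its underside). The bowl stands flat on the caddy's tray (within 0.06 rad, underside within 4 mm of the tray's floor), its axis within 125 mm of the caddy's, at rest and let go (horizontal distance between each of bar0, bar1, bar2, bar3 and bowl below 0.077 m and z of bar0 in the frame of bowl between 0 and 0.08 m and z of bar1 in the frame of bowl between 0 and 0.08 m and z of bar2 in the frame of bowl between 0 and 0.08 m and z of bar3 in the frame of bowl between 0 and 0.08 m and height (world z) of bowl between 0.02 and 0.029 m and angle between bowl's own z axis and vertical below 0.06 rad and horizontal distance between bowl and caddy below 0.125 m and linear speed of bowl below 0.02 m/s and contact force between the fingers and bowl below 0.05 N); the robot touches nothing.
It fails at once if a bar is spilled (down at the cabinet's or the caddy's surface, outside the bowl) ((height (world z) of bar0 below 0.04 m and horizontal distance between bar0 and bowl above 0.085 m) or (height (world z) of bar1 below 0.04 m and horizontal distance between bar1 and bowl above 0.085 m) or (height (world z) of bar2 below 0.04 m and horizontal distance between bar2 and bowl above 0.085 m) or (height (world z) of bar3 below 0.04 m and horizontal distance between bar3 and bowl above 0.085 m)).
It fails at once if a bystander is moved by more than 40 mm (distance of any of remote_wide, remote_slim, battery_tester, trinket_box, spinner, candle, glasses_case from where it was at the start of the episode above 0.04 m).
It also fails if it takes over 48 s, if anything falls off the work surface, if the arm or the gripper's body presses on something with over 40 N, if the wrist force passes 120 N, or if a joint passes its speed limit or range.

## Working session

There is one attempt and no reset: what is moved stays moved. The work goes in short steps, Python scripts to look and compute and a shell command to move; the robot and the scene stay as the last step left them, time stands still between calls to the robot, and variables do not carry over. Pictures are saved under pics/ and viewed, and the job is handed in when it is done.

```bash
ls; mkdir -p pics
python3 - <<'E'
from workcell import bot
import cv2,json
s=bot.read_state();print({k:s[k] for k in('time','tool_pos','tcp_rot','width')})
for n in('scene','top','wrist'):
    c=bot.read_camera(n);cv2.imwrite(f'pics/{n}0.png',cv2.cvtColor(c['pixels'],cv2.COLOR_RGB2BGR))
    print(n,c['fx'],c['fy'],c['cx'],c['cy'],c['dist'],c['R'],c['t'])
E
```

```text
pics
{'time': 0.0, 'tool_pos': array([0.16144449, 0.65471071, 0.25494604]), 'tcp_rot': array([-1.56470187,  0.19014438, -0.189619  ]), 'width': 1.0011394028578828}
scene 412.70007346023436 412.70007346023436 252.87272974980783 190.31782813726818 [0.03495828 0.         0.         0.         0.        ] [[-0.66508015  0.74675088  0.0056146 ]
 [ 0.48782495  0.4401405  -0.75385884]
 [-0.56541597 -0.49863761 -0.65701242]] [ 0.33993646 -0.13256014  1.97535449]
top 375.746484150726 375.746484150726 256.87896252339436 186.9914198586295 [0.00025903 0.         0.         0.         0.        ] [[ 0.01321065 -0.99990631  0.00358332]
 [-0.98915599 -0.01359268 -0.14623836]
 [ 0.14627337 -0.00161256 -0.98924289]] [-0.01899801  0.50817915  1.15591902]
wrist 291.3524962177526 291.3524962177526 255.66517436436098 186.9912384794048 [0.0232103 0.        0.        0.        0.       ] [[ 0.23879133  0.97106859 -0.00212012]
 [ 0.92685511 -0.22726659  0.29881349]
 [ 0.28968656 -0.07331911 -0.95430918]] [-0.67383089 -0.03997949  0.38073967]
```

View pics/scene0.png

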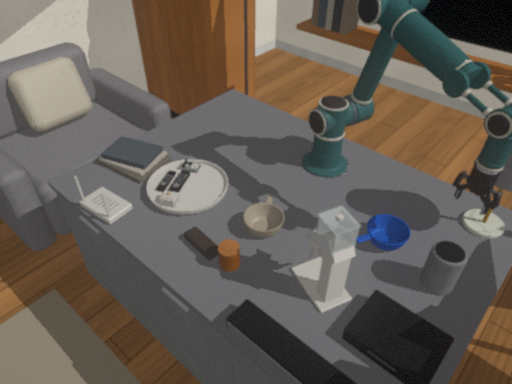

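View pics/top0.png

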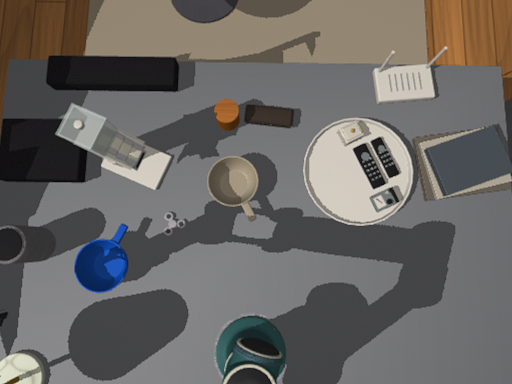

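View pics/wrist0.png

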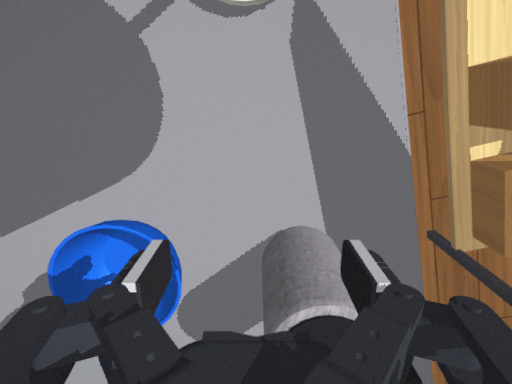

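The top view shows the grey bowl at (233,181) with its handle towards (250,215). The dispenser is at upper left with its foot at (137,165), and the caddy is centred near (358,170). The blue look-alike is at (102,265). I'll enlarge these next.

```bash
cat > h.py <<'E'
from workcell import bot
import cv2,numpy as np
def shot(n,f,box=None,s=1):
    c=bot.read_camera(n);im=cv2.cvtColor(c['pixels'],cv2.COLOR_RGB2BGR)
    if box: x0,y0,x1,y1=box; im=im[y0:y1,x0:x1]
    im=cv2.resize(im,None,fx=s,fy=s,interpolation=cv2.INTER_CUBIC)
    cv2.imwrite('pics/'+f,im);return c
def K(c): return np.array([[c['fx'],0,c['cx']],[0,c['fy'],c['cy']],[0,0,1.]])
def px(c,uv,z):
    p=cv2.undistortPoints(np.array(uv,float).reshape(-1,1,2),K(c),np.array(c['dist'])).reshape(-1,2)
    R=np.array(c['R']);t=np.array(c['t']);o=-R.T@t
    d=np.c_[p,np.ones(len(p))]@R
    z=np.broadcast_to(z,len(p))
    return o+d*((z-o[2])/d[:,2])[:,None]
def proj(c,X):
    return cv2.projectPoints(np.array(X,float).reshape(-1,3),cv2.Rodrigues(np.array(c['R']))[0],np.array(c['t']),K(c),np.array(c['dist']))[0].reshape(-1,2)
E
python3 - <<'E'
from h import *
shot('top','t_disp.png',(40,90,190,200),5)
shot('top','t_bowl.png',(195,140,285,230),6)
shot('top','t_cad.png',(295,110,425,230),6)
shot('scene','s_disp.png',(280,190,380,320),4)
E
```

```text
(no output)
```

View pics/t_disp.png

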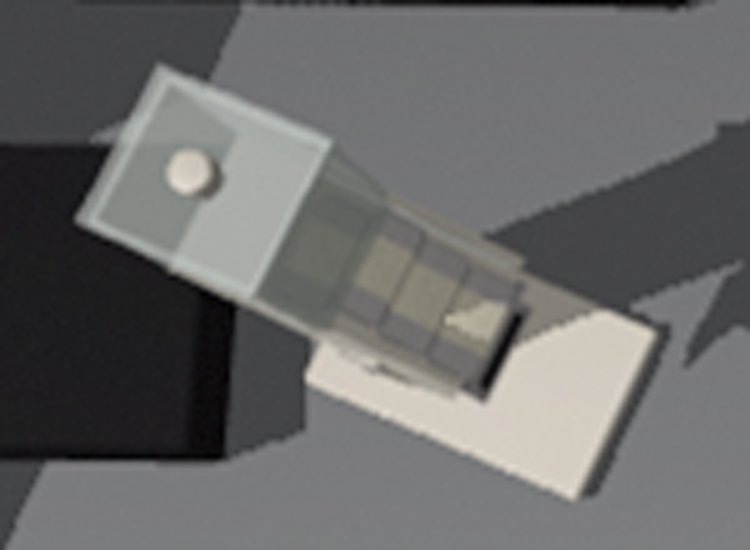

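View pics/t_bowl.png

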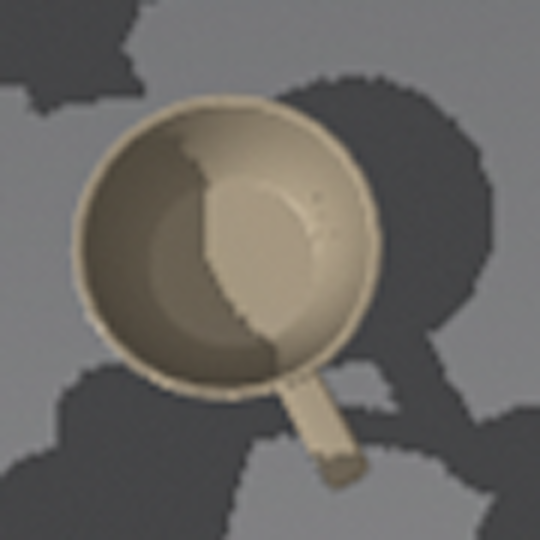

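View pics/t_cad.png

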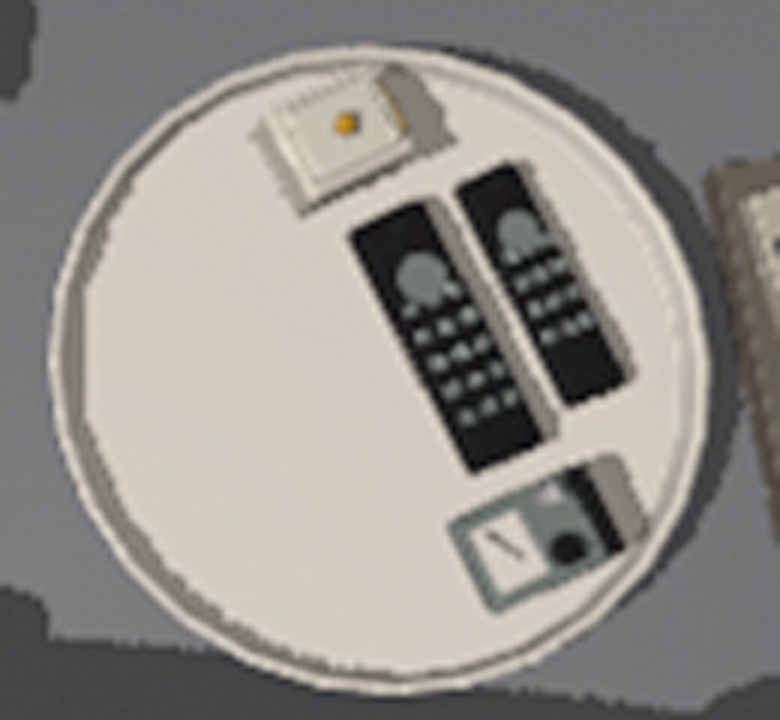

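View pics/s_disp.png

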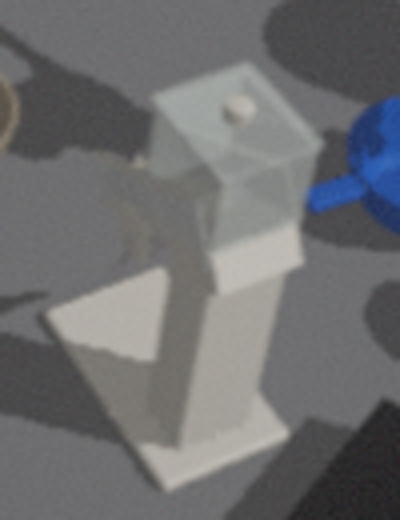

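Run:
```python
from h import *
c=bot.read_camera('top');s=bot.read_camera('scene')
def cr(p,x0,y0,k): return [((x+.5)/k-.5+x0,(y+.5)/k-.5+y0) for x,y in p]
f=px(c,cr([(655,328),(580,498),(307,380)],40,90,5),.012);print('foot top',f)
g=px(s,cr([(45,315),(165,488),(287,432)],280,190,4),.012);print('foot scene',g)
def frame(a,b): # a,b front corners  (a right?) 
    m=(a+b)/2;e=(b-a)[:2];e/=np.linalg.norm(e);n=np.array([-e[1],e[0]]);return m,e,n
for a,b in((f[0],f[1]),(g[0],g[1])):
    m,e,n=frame(a,b);print('front mid',m,'w',np.linalg.norm(a-b),'n',n,np.degrees(np.arctan2(n[1],n[0])),'origin',m[:2]-(.035*n if n@np.array([-.3,.2])<0 else -.035*n))
b=px(c,cr([(73,245),(381,247),(227,94),(225,398)],195,140,6),.068);print('rim',b,b[:2].mean(0),b[2:].mean(0),np.linalg.norm(b[0]-b[1]),np.linalg.norm(b[2]-b[3]))
h=px(c,cr([(318,462),(355,455),(275,393),(315,375)],195,140,6),.064);print('handle',h,h[:2].mean(0))
k=px(c,cr([(48,365),(710,365),(372,45),(385,693)],295,110,6),.040);print('cad',k,k[:2].mean(0),k[2:].mean(0),np.linalg.norm(k[0]-k[1]),np.linalg.norm(k[2]-k[3]))
r=px(c,cr([(350,237),(432,198),(553,430),(472,473)],295,110,6),.043);print('rem',r)
for i,j in((0,3),(1,2)):
    d=r[i]-r[j];print(np.linalg.norm(d),np.degrees(np.arctan2(d[1],d[0])))
```

```text
foot top [[0.61373033 0.27238308 0.012     ]
 [0.5004087  0.31563884 0.012     ]
 [0.57577739 0.49789097 0.012     ]]
foot scene [[0.61555387 0.27539803 0.012     ]
 [0.68960576 0.45566492 0.012     ]
 [0.57664896 0.50112617 0.012     ]]
front mid [0.55706951 0.29401096 0.012     ] w 0.1212965545469485 n [-0.35661167 -0.93425271] -110.89225199771192 origin [0.56955092 0.32670981]
front mid [0.65257981 0.36553147 0.012     ] w 0.1948841578952494 n [-0.9249951   0.37997903] 157.6676161597927 origin [0.62020499 0.37883074]
rim [[ 0.5223295   0.14355951  0.068     ]
 [ 0.52347884 -0.01557524  0.068     ]
 [ 0.60329195  0.06583425  0.068     ]
 [ 0.44409243  0.06323851  0.068     ]] [0.52290417 0.06399213 0.068     ] [0.52369219 0.06453638 0.068     ] 0.15913890639110692 0.1592206854361344
handle [[ 0.41228846  0.01520075  0.064     ]
 [ 0.41612138 -0.00366639  0.064     ]
 [ 0.44740037  0.03787936  0.064     ]
 [ 0.45696914  0.01749567  0.064     ]] [0.41420492 0.00576718 0.064     ]
cad [[ 0.56346811 -0.15726962  0.04      ]
 [ 0.56836799 -0.50982821  0.04      ]
 [ 0.74294048 -0.3342651   0.04      ]
 [ 0.39205745 -0.33205319  0.04      ]] [ 0.56591805 -0.33354892  0.04      ] [ 0.56749896 -0.33315915  0.04      ] 0.35259263380894823 0.3508900005821852
rem [[ 0.63485454 -0.31891837  0.043     ]
 [ 0.65696511 -0.36348491  0.043     ]
 [ 0.53162685 -0.42378481  0.043     ]
 [ 0.50806078 -0.38018576  0.043     ]]
0.1408202721356159 25.790068938262827
0.13908902814981625 25.692082556373915
```

Run:
```python
from h import *
from scipy.spatial.transform import Rotation as Ro
s=bot.read_state();M=Ro.from_rotvec(s['tcp_rot']).as_matrix();print(s['time'],M.round(3))
print('tool z yaw',np.degrees(np.arctan2(M[1,2],M[0,2])))
o=np.array([.5709,.3265]);a=np.radians(67.9);d=np.array([np.cos(a),np.sin(a)]);e=np.array([-d[1],d[0]])
c=bot.read_camera('top');im=cv2.cvtColor(c['pixels'],cv2.COLOR_RGB2BGR)
def P(x,y,z): return [*(o+x*d+y*e),z]
pts=[P(0,38,.185),P(0,-38,.185),P(50,0,.2)]
k=6;im=cv2.resize(im[90:200,60:190],None,fx=k,fy=k,interpolation=cv2.INTER_CUBIC)
for X in [P(0,.038,.185),P(0,-.038,.185),P(-.035,.062,.012),P(-.035,-.062,.012),P(.165,.062,.012),P(.05,.045,.346),P(.14,.045,.346),P(.05,-.045,.346),P(.14,-.045,.346),P(.05,.0465,.248)]:
    u,v=proj(c,[X])[0];cv2.circle(im,(int((u-60+.5)*k),int((v-90+.5)*k)),4,(0,0,255),1)
cv2.imwrite('pics/chk.png',im)
s=bot.read_camera('scene');im=cv2.cvtColor(s['pixels'],cv2.COLOR_RGB2BGR)
k=5;im=cv2.resize(im[200:320,280:380],None,fx=k,fy=k,interpolation=cv2.INTER_CUBIC)
for X in [P(-.035,.062,.012),P(-.035,-.062,.012),P(.165,.062,.012),P(.165,-.062,.012),P(.05,.045,.346),P(.14,.045,.346),P(.05,-.045,.346),P(.14,-.045,.346)]:
    u,v=proj(s,[X])[0];cv2.circle(im,(int((u-280+.5)*k),int((v-200+.5)*k)),4,(0,0,255),1)
cv2.imwrite('pics/chk2.png',im)
```

```text
0.45 [[ 0.971 -0.     0.239]
 [-0.239 -0.     0.971]
 [-0.    -1.    -0.   ]]
tool z yaw 76.14942747978836
```

View pics/chk.png

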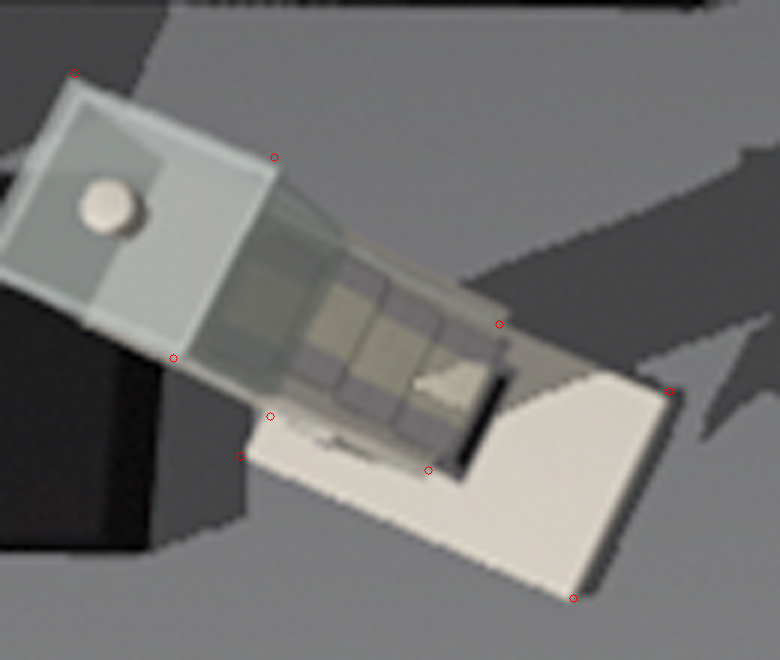

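View pics/chk2.png

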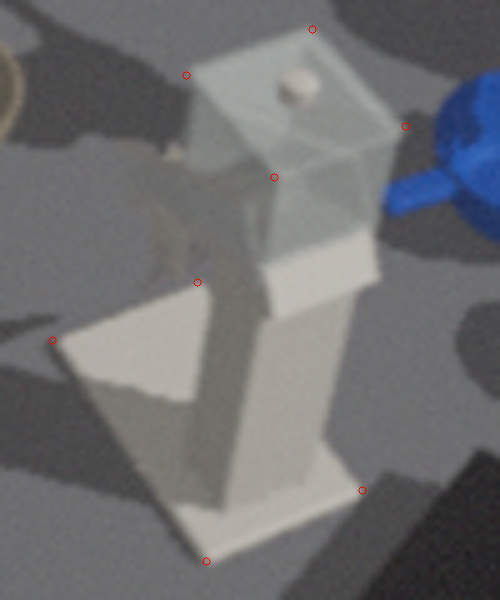

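```bash
python3 -m jog '[[10,-35,0,-10,85],[30,-85,0,-20,85],[50,-135,0,-30,85],[70,-190,0,-40,85],[90,-240,0,-50,85],[115,-290,0,-60,85],[135,-340,0,-70,85],[160,-390,0,-80,85],[180,-440,0,-90,85],[200,-490,0,-100,85]]' && python3 -m jog '[[10,-30,0,-10,85],[20,-60,0,-20,85],[35,-90,0,-30,85],[50,-120,0,-38,85],[65,-152,0,-38,85],[65,-152,-20,-38,85],[65,-152,-40,-38,85],[65,-152,-55,-38,85],[65,-152,-55,-38,85],[65,-152,-55,-38,85]]'
python3 - <<'E'
from h import *
shot('wrist','w1.png',None,1.5)
s=bot.read_state();print(s['time'],s['tool_pos'],s['q'],s['wrist_force'])
E
```

```text
time: 1.8
tool_pos: [0.3621, 0.1638, 0.2568]
tcp_rot: [-0.977, 1.512, -1.513]
wrist_force: [0.6, -1.0, 0.4]
width: 0.997
time: 3.05
tool_pos: [0.4271, 0.0135, 0.202]
tcp_rot: [-0.487, 1.946, -1.946]
wrist_force: [0.8, -0.7, 0.4]
width: 0.996
3.1 [0.4272638  0.01348178 0.20222965] [-2.67418812e-02 -1.78334022e-01  2.16641805e+00  4.88386220e-06
  1.15187705e+00  1.05246450e+00] [ 0.62937276 -1.39922891  0.93330531]
```

View pics/w1.png

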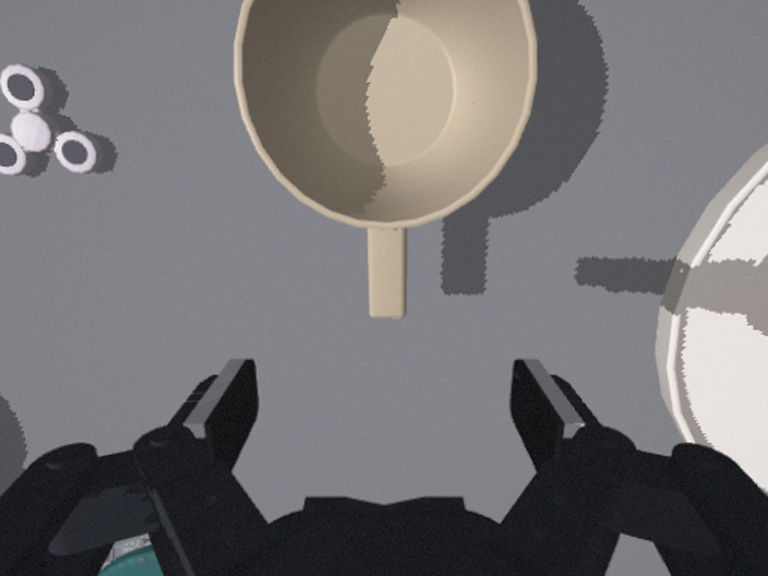

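The wrist view shows the handle centred between the jaws. Its end is at (370–406,317) and its wall end at y=228. I'll measure it for a precise grip.

Run:
```python
from h import *
from scipy.spatial.transform import Rotation as Ro
c=bot.read_camera('wrist')
f=lambda p:[((x+.5)/1.5-.5,(y+.5)/1.5-.5) for x,y in p]
h=px(c,f([(370,316),(406,316),(368,229),(407,229)]),.064)
e,b=h[:2].mean(0),h[2:].mean(0);d=(b-e)[:2];print(h,'end',e,'base',b,'dir',np.degrees(np.arctan2(*(-d)[::-1])),np.linalg.norm(d))
r=px(c,f([(236,60),(536,60)]),.068);print('rim',r)
u=-d/np.linalg.norm(d)
for g in (e[:2]-.028*u,):print('grip',g,'axis est',e[:2]-.138*u)
s=bot.read_state();M=Ro.from_rotvec(s['tcp_rot']).as_matrix();print(s['tool_pos'],'yaw z',np.degrees(np.arctan2(M[1,2],M[0,2])))
```

```text
[[ 0.39954432  0.00797749  0.064     ]
 [ 0.41029078 -0.01207655  0.064     ]
 [ 0.44817081  0.03481232  0.064     ]
 [ 0.4591168   0.01439118  0.064     ]] end [ 0.40491755 -0.00204953  0.064     ] base [0.4536438  0.02460175 0.064     ] dir -151.32313292755313 0.05553861944172528
rim [[ 0.49500452  0.13653353  0.068     ]
 [ 0.56878497 -0.00102845  0.068     ]]
grip [0.42948307 0.01138681] axis est [0.52599047 0.06417244]
[0.42737012 0.01348359 0.20231702] yaw z -61.83712804021127
```

```bash
python3 -m jog '[[1,-1,-30,0,85],[2,-2,-70,0,85],[2,-2,-110,0,85],[2,-2,-130,0,85],[2,-2,-139,0,85],[2,-2,-139,0,85],[2,-2,-139,0,20],[2,-2,-139,0,15],[2,-2,-139,0,15],[2,-2,-139,0,15]]' 100
python3 -m jog '[[0,0,0,0,15],[0,0,0,0,15],[0,0,8,0,15],[0,0,16,0,15],[0,0,25,0,15],[0,0,25,0,15],[0,0,25,0,15],[0,0,25,0,15],[0,0,25,0,15],[0,0,25,0,15]]' 100
python3 - <<'E'
from h import *
shot('wrist','w2.png',None,1.5);shot('scene','s2.png',(180,130,380,330),3.5)
E
```

```text
time: 4.4
tool_pos: [0.4289, 0.0114, 0.0628]
tcp_rot: [-0.487, 1.947, -1.946]
wrist_force: [-1.5, 0.3, 5.5]
width: 0.262
time: 5.65
tool_pos: [0.4285, 0.0114, 0.0871]
tcp_rot: [-0.488, 1.947, -1.947]
wrist_force: [-0.4, -0.7, -3.6]
width: 0.261
```

View pics/w2.png

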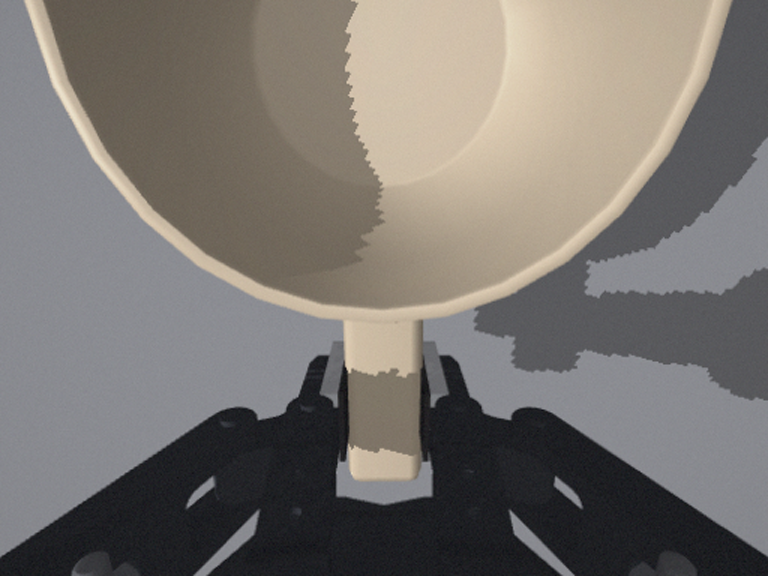

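View pics/s2.png

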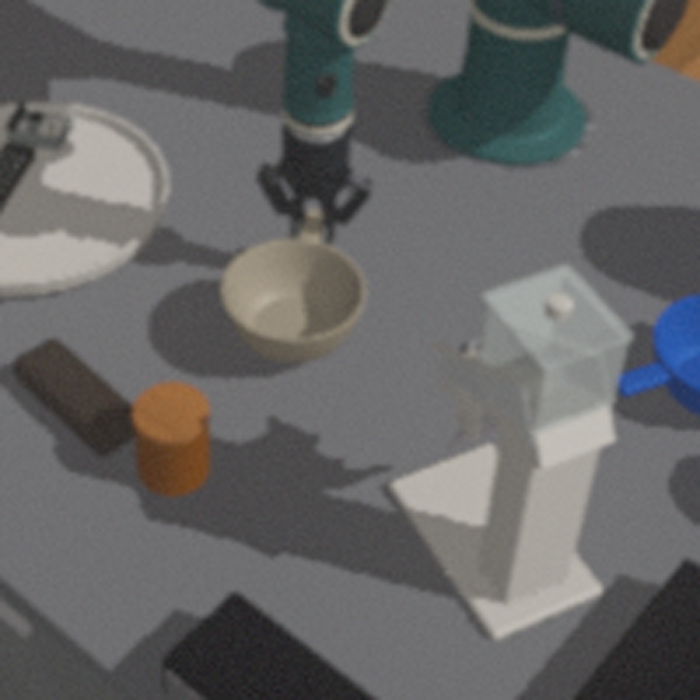

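The bowl is held level and the grip is firm. Next I raise it, turn it, and bring it in front of the dispenser.

```bash
python3 -m jog '[[0,0,20,0,15],[0,10,40,5,15],[10,25,40,10,15],[18,40,40,15,15],[27,55,40,20,15],[36,70,40,26,15],[45,87,40,32,15],[54,104,40,36,15],[63,120,40,39,15],[63,120,40,39,15]]' 100
python3 - <<'E'
from h import *
from scipy.spatial.transform import Rotation as Ro
shot('wrist','w3.png',None,1.5);shot('scene','s3.png',(230,170,380,320),5);shot('top','t3.png',(60,90,260,260),4)
s=bot.read_state();M=Ro.from_rotvec(s['tcp_rot']).as_matrix();print(s['time'],s['tool_pos'],s['wrist_force'],'yaw z',np.degrees(np.arctan2(M[1,2],M[0,2])))
E
```

```text
time: 7.0
tool_pos: [0.4924, 0.1323, 0.1274]
tcp_rot: [-0.994, 1.495, -1.496]
wrist_force: [-0.1, -0.6, -3.0]
width: 0.263
7.15 [0.49121542 0.13103472 0.1270103 ] [-0.34760094 -0.64547341 -2.89237279] yaw z -22.873419938155916
```

View pics/t3.png

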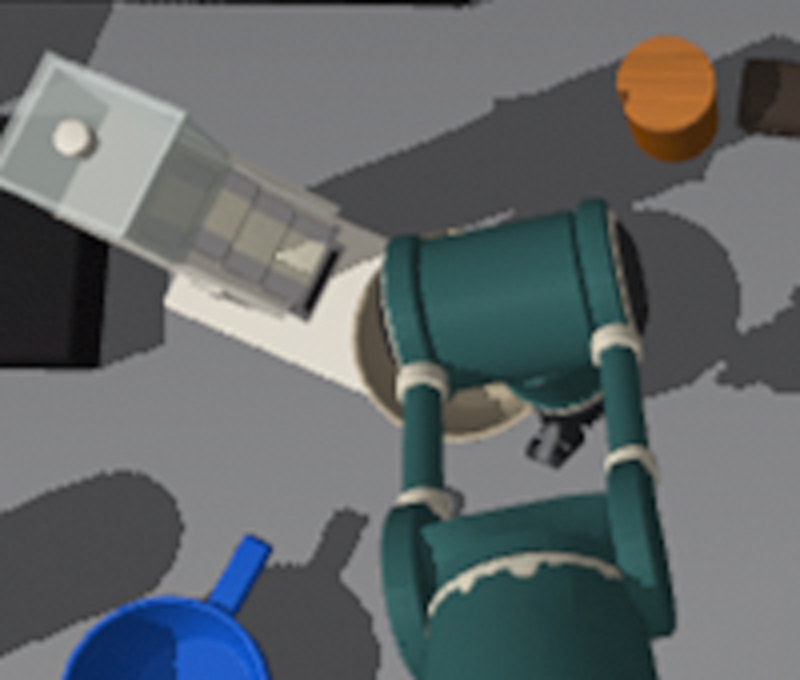

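View pics/s3.png

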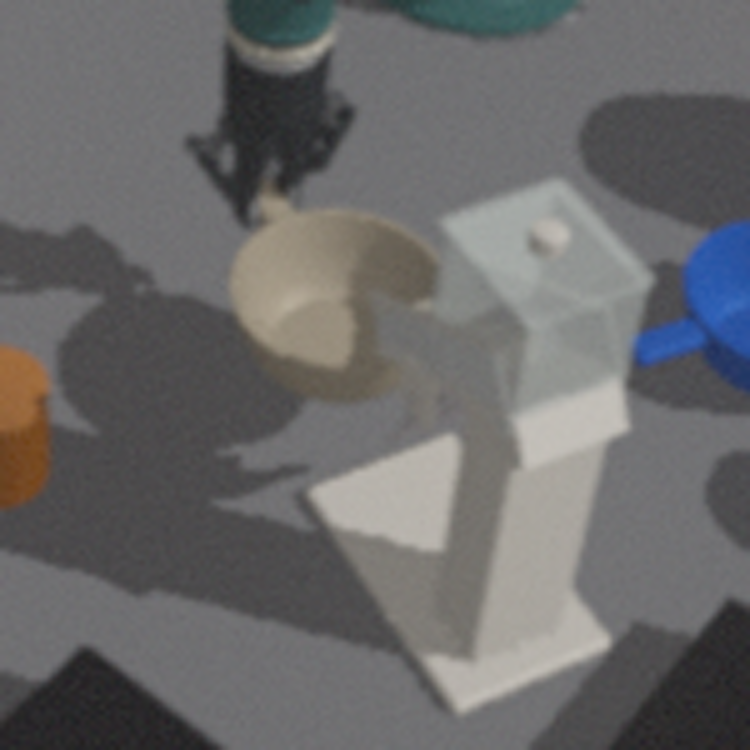

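View pics/w3.png

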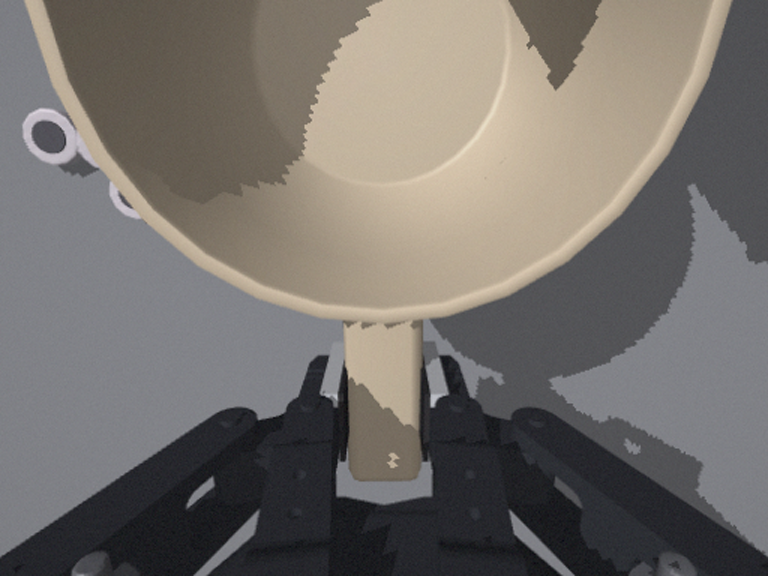

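Run:
```python
from h import *
from scipy.spatial.transform import Rotation as Ro
s=bot.read_state();M=Ro.from_rotvec(s['tcp_rot']).as_matrix();z=M[:2,2];u=np.array([-z[1],z[0]])
if u[1]<0:u=-u
o=np.array([.5709,.3265]);a=np.radians(67.9);d=np.array([np.cos(a),np.sin(a)]);e=np.array([-d[1],d[0]])
print(s['tool_pos'],'handle angle',np.degrees(np.arctan2(*(u)[::-1])))
ax=s['tool_pos'][:2]+.109*u;print('axis in disp',(ax-o)@d,(ax-o)@e)
for n,(x0,y0,x1,y1),k in(('scene',(230,170,380,320),5),('top',(60,90,260,260),4)):
    c=bot.read_camera(n);im=cv2.cvtColor(c['pixels'],cv2.COLOR_RGB2BGR)[y0:y1,x0:x1]
    im=cv2.resize(im,None,fx=k,fy=k,interpolation=cv2.INTER_CUBIC)
    t=np.linspace(0,2*np.pi,60);C=np.c_[ax[0]+.08*np.cos(t),ax[1]+.08*np.sin(t),0*t+.132+s['tool_pos'][2]-.127]
    C2=np.c_[ax[0]+.047*np.cos(t),ax[1]+.047*np.sin(t),0*t+.064]
    L=np.array([[*(o+x*d+y*e),.185] for x,y in((0,.038),(0,-.038))])
    for A,col in((C,(0,0,255)),(C2,(0,255,0)),(L,(255,0,255))):
        p=proj(c,A);p=((p-[x0,y0]+.5)*k).astype(int);cv2.polylines(im,[p.reshape(-1,1,2)],False,col,1)
    cv2.imwrite(f'pics/o_{n}.png',im)
```

```text
[0.49121542 0.13103472 0.1270103 ] handle angle 67.1265800618441
axis in disp -0.10209340165254698 -0.0011800515274267283
```

View pics/o_scene.png

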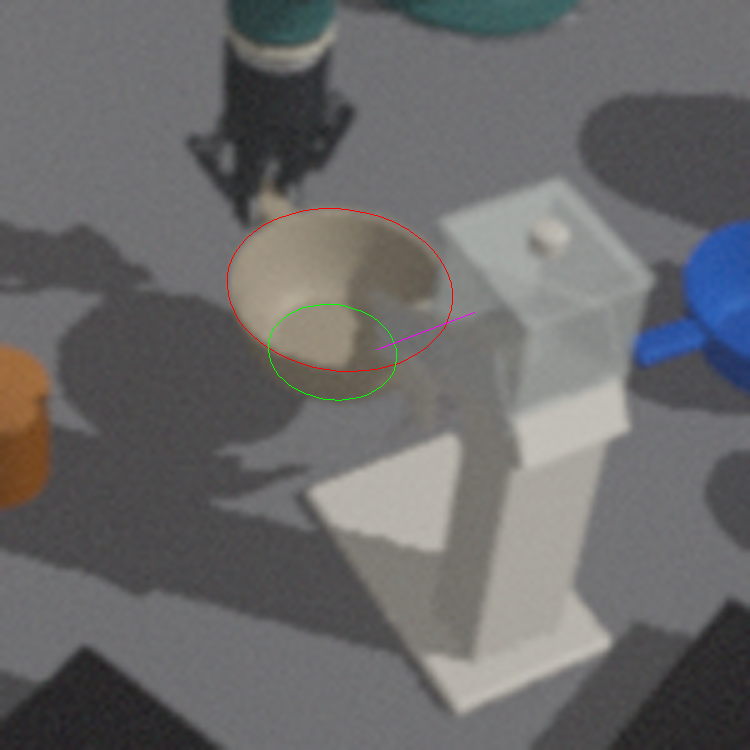

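View pics/o_top.png

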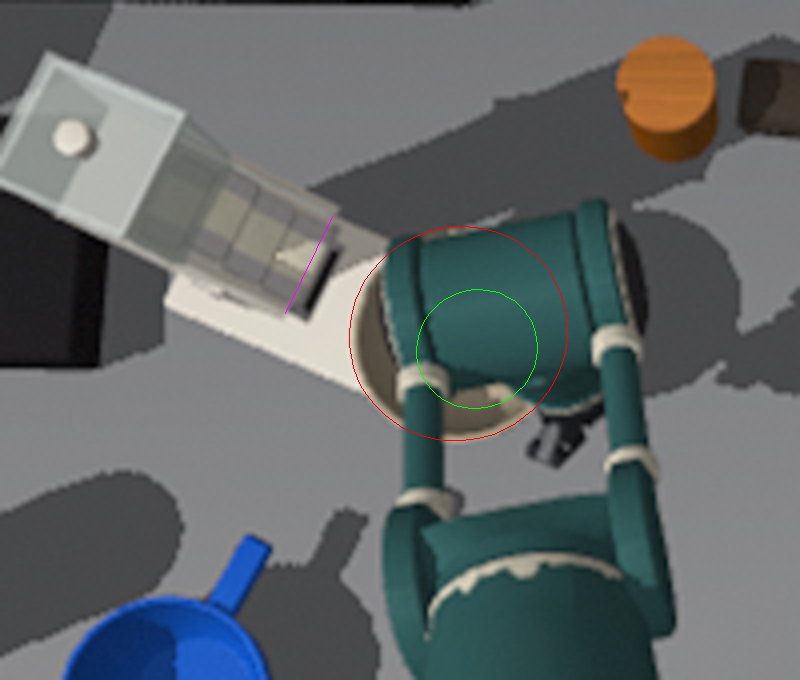

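The model overlays match to within a few mm. Now I push the paddle with the bowl and hold it there.

```bash
python3 -m jog '[[5,12,0,0,15],[10,24,0,0,15],[15,36,0,0,15],[17,42,0,0,15],[19,47,0,0,15],[21,52,0,0,15],[23,57,0,0,15],[25,62,0,0,15],[27,67,0,0,15],[27,67,0,0,15]]' 100
python3 - <<'E'
from h import *
s=bot.read_state();print(s['time'],s['tool_pos'],s['wrist_force'],s['width'])
o=np.array([.5709,.3265]);a=np.radians(67.9);d=np.array([np.cos(a),np.sin(a)])
print('axis x',(s['tool_pos'][:2]-o)@d+.109,'push',s['wrist_force'][:2]@d)
shot('wrist','w4.png',None,1.5);shot('scene','s4.png',(230,170,380,320),5)
E
```

```text
time: 8.5
tool_pos: [0.5184, 0.1984, 0.1269]
tcp_rot: [-0.995, 1.497, -1.497]
wrist_force: [-2.6, -3.4, -6.4]
width: 0.263
8.5 [0.51838067 0.1983836  0.12692432] [-2.62232718 -3.36495687 -6.38257715] 0.26250819344545984
axis x -0.029462557404839815 push -4.104311990033776
```

View pics/w4.png

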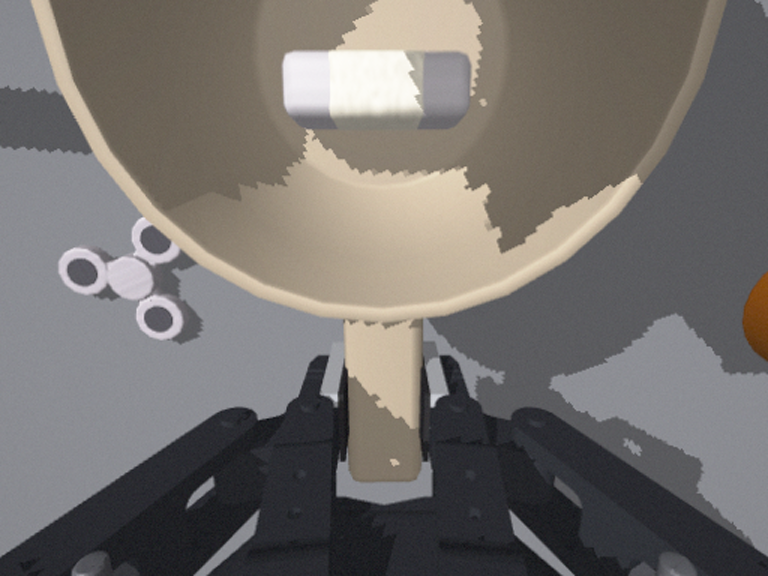

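View pics/s4.png

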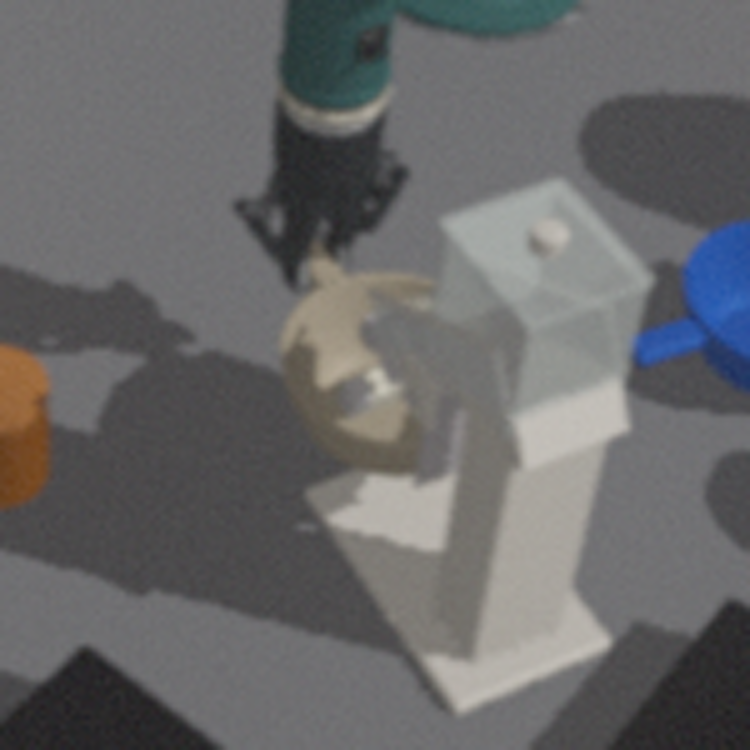

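The first bar is in the bowl, lying at (376,90) in the wrist view. I'll hold here.

```bash
python3 -m jog '[[0,0,0,0,15],[0,0,0,0,15],[0,0,0,0,15],[0,0,0,0,15],[0,0,0,0,15],[0,0,0,0,15],[0,0,0,0,15],[0,0,0,0,15],[0,0,0,0,15],[0,0,0,0,15]]' 100
python3 - <<'E'
from h import *
s=bot.read_state();print(s['time'],s['tool_pos'],s['wrist_force'],s['width'])
shot('wrist','w5.png',None,1.5);shot('top','t5.png',(60,90,260,260),4)
E
```

```text
time: 9.85
tool_pos: [0.5186, 0.1984, 0.1273]
tcp_rot: [-0.993, 1.497, -1.497]
wrist_force: [-2.2, -3.0, -6.0]
width: 0.262
9.85 [0.51862257 0.19837886 0.12726894] [-2.23327273 -2.97791522 -6.02177476] 0.26187384116263007
```

View pics/w5.png

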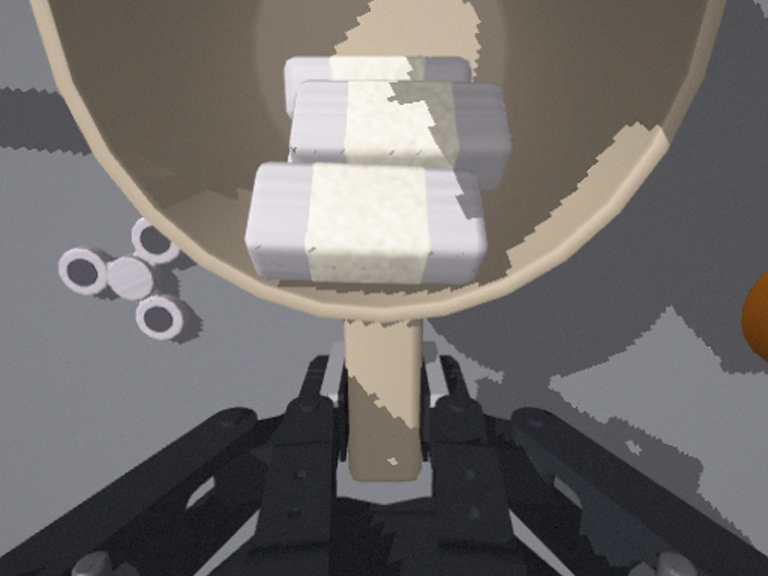

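View pics/t5.png

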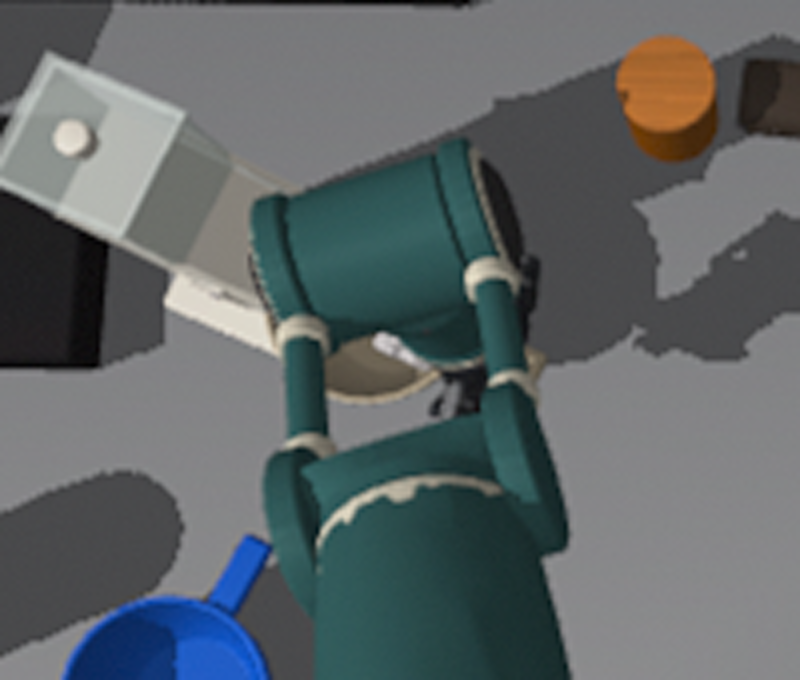

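```bash
python3 -m jog '[[0,0,0,0,15],[0,0,0,0,15],[0,0,0,0,15],[0,0,0,0,15],[0,0,0,0,15],[0,0,0,0,15],[0,0,0,0,15],[0,0,0,0,15],[0,0,0,0,15],[0,0,0,0,15]]' 100
python3 - <<'E'
from h import *
s=bot.read_state();print(s['time'],s['tool_pos'],s['wrist_force'],s['width'])
shot('wrist','w6.png',None,1.5);shot('scene','s6.png',(270,190,360,280),8)
E
```

```text
time: 11.2
tool_pos: [0.5186, 0.1983, 0.1273]
tcp_rot: [-0.993, 1.497, -1.497]
wrist_force: [-1.5, -3.4, -5.9]
width: 0.263
11.2 [0.51861119 0.198349   0.12726241] [-1.52213624 -3.44326697 -5.87663733] 0.2631872287675364
```

View pics/w6.png

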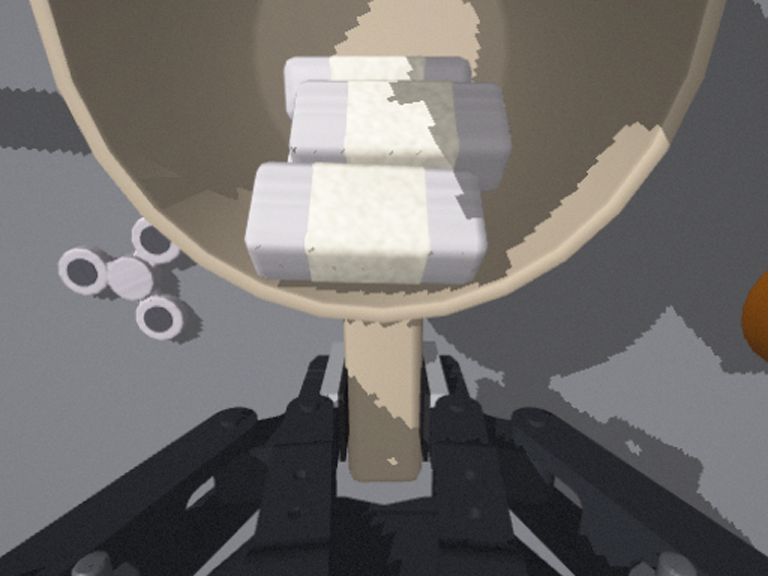

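View pics/s6.png

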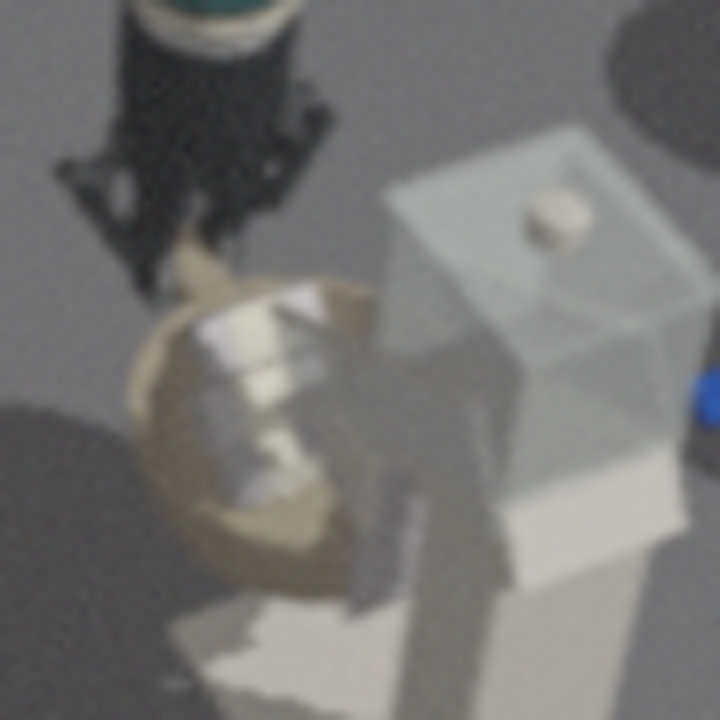

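Run:
```python
from h import *
from scipy.optimize import brentq
c=bot.read_camera('wrist')
f=lambda p:[((x+.5)/1.5-.5,(y+.5)/1.5-.5) for x,y in p]
for n,p in(('front top edge near',[(248,240),(486,245)]),('mid near edge',[(290,155),(507,162)]),('back far edge',[(286,60),(470,60)]),):
    L=lambda z:np.linalg.norm(np.diff(px(c,f(p),z),axis=0))
    z=brentq(lambda z:L(z)-.060,0,.25);print(n,z,px(c,f(p),z).mean(0))
```

```text
front top edge near 0.1378368826898997 [0.53553121 0.24828804 0.13783688]
mid near edge 0.12037620789960657 [0.55086063 0.26333983 0.12037621]
back far edge 0.08762658292577215 [0.55687305 0.29312172 0.08762658]
```

The bars are stacked. The front bar's top is at z≈0.138, which only makes sense if it rests on a hidden fourth bar. I'll back off gently and check the weight and the chute.

```bash
python3 -m jog '[[-1,-2,0,0,15],[-3,-6,0,0,15],[-6,-13,0,0,15],[-9,-21,0,0,15],[-12,-29,0,0,15],[-15,-37,0,0,15],[-18,-44,0,0,15],[-21,-51,0,0,15],[-23,-55,0,0,15],[-23,-56,0,0,15]]' 100
python3 - <<'E'
from h import *
s=bot.read_state();print(s['time'],s['tool_pos'],s['wrist_force'],s['width'])
shot('wrist','w7.png',None,1.5);shot('scene','s7.png',(250,180,370,280),6);shot('top','t7.png',(60,90,210,200),5)
E
```

```text
time: 12.6
tool_pos: [0.4955, 0.1421, 0.1272]
tcp_rot: [-0.993, 1.497, -1.497]
wrist_force: [-0.3, -0.7, -4.1]
width: 0.259
12.6 [0.49547984 0.14211188 0.12724377] [-0.33105422 -0.72333992 -4.09473275] 0.2591510328592434
```

View pics/w7.png

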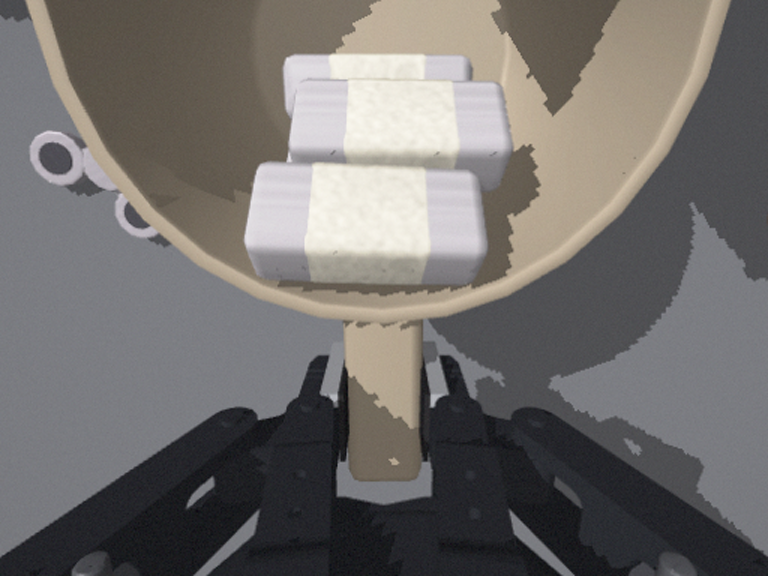

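View pics/s7.png

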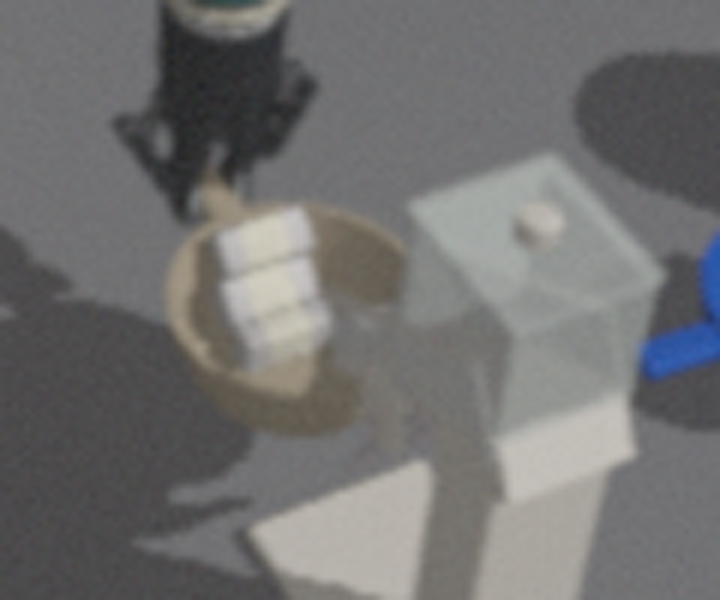

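View pics/t7.png

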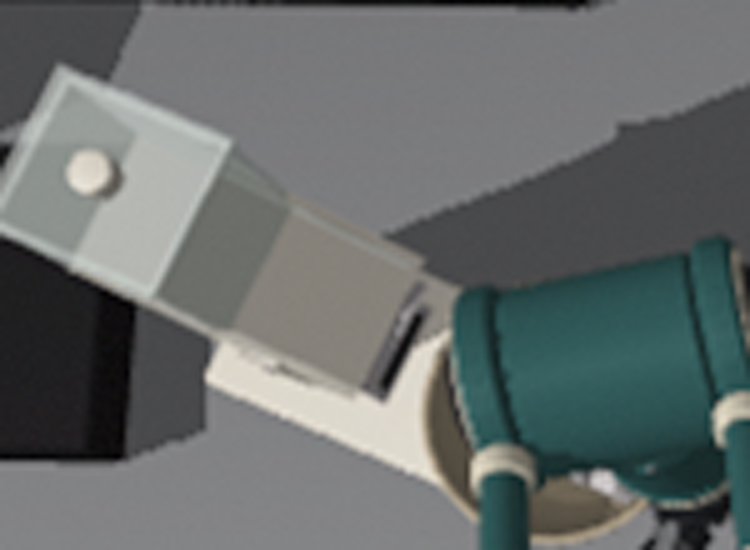

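The chute is empty and the four bars are in the bowl (weight up about 1.2 N). Now a gentle carry to the caddy.

```bash
python3 -m jog '[[-1,-3,4,0,15],[-2,-10,10,-1,15],[-5,-25,16,-4,15],[-8,-45,20,-8,15],[-12,-68,20,-12,15],[-16,-92,20,-16,15],[-21,-116,20,-20,15],[-25,-140,20,-24,15],[-29,-164,20,-28,15],[-33,-187,20,-32,15]]' 100 && python3 -m jog '[[-4,-23,0,-4,15],[-8,-46,0,-8,15],[-12,-69,0,-12,15],[-16,-92,0,-16,15],[-20,-115,0,-20,15],[-24,-138,0,-24,15],[-28,-158,0,-28,15],[-32,-174,0,-31,15],[-35,-185,0,-34,15],[-36,-190,0,-35,15]]' 100
python3 - <<'E'
from h import *
from scipy.spatial.transform import Rotation as Ro
s=bot.read_state();M=Ro.from_rotvec(s['tcp_rot']).as_matrix();z=M[:2,2];u=np.array([-z[1],z[0]])
u*=np.sign(u[0]);ax=s['tool_pos'][:2]+.109*u
print(s['time'],s['tool_pos'],s['wrist_force'],s['width'],'handle dir',np.degrees(np.arctan2(-u[1],-u[0])),'axis',ax)
shot('wrist','w8.png',None,1.5);shot('scene','s8.png',(130,130,260,230),6);shot('top','t8.png',(290,100,430,230),5)
E
```

```text
time: 14.0
tool_pos: [0.4621, -0.0463, 0.1478]
tcp_rot: [-0.588, 1.873, -1.874]
wrist_force: [-0.1, -0.7, -5.1]
width: 0.259
time: 15.25
tool_pos: [0.4263, -0.2352, 0.1474]
tcp_rot: [-0.0, 2.222, -2.221]
wrist_force: [0.0, 0.6, -4.7]
width: 0.261
15.25 [ 0.42631789 -0.23518276  0.14735802] [ 0.00833873  0.58223998 -4.7348421 ] 0.2611750544714961 handle dir -179.98589962918788 axis [ 0.53531788 -0.23515594]
```

View pics/w8.png

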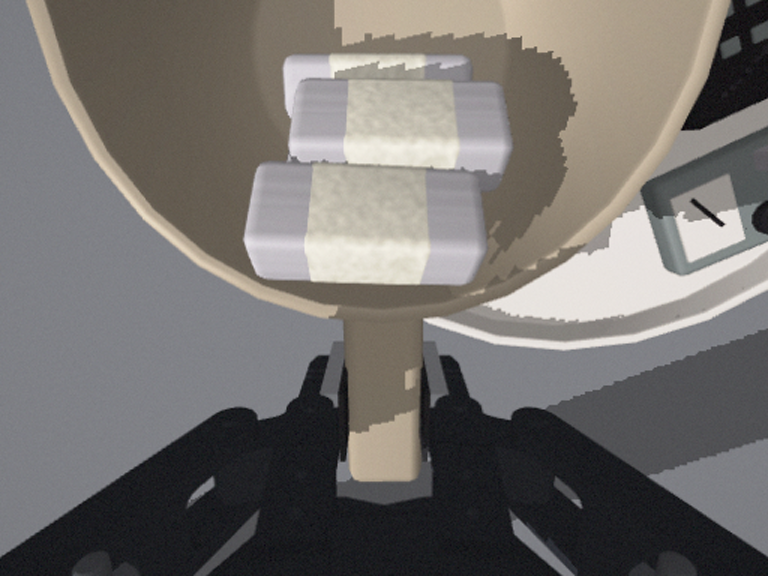

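View pics/t8.png

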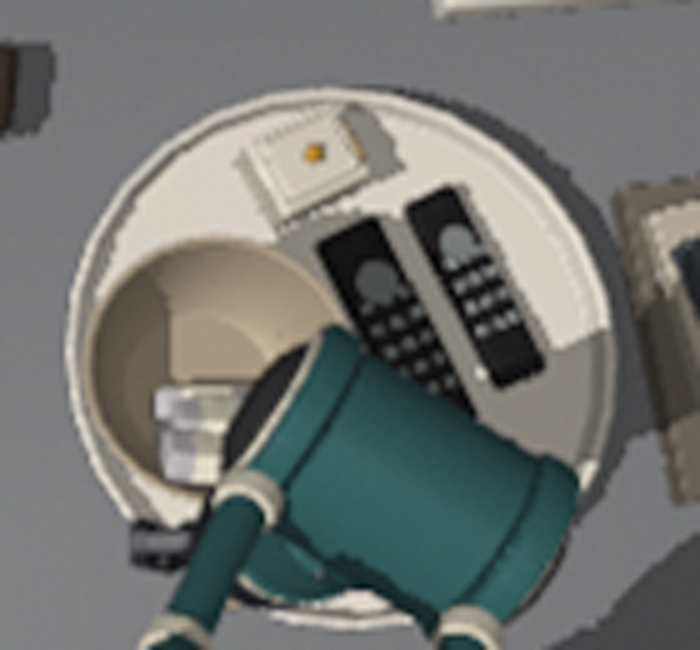

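View pics/s8.png

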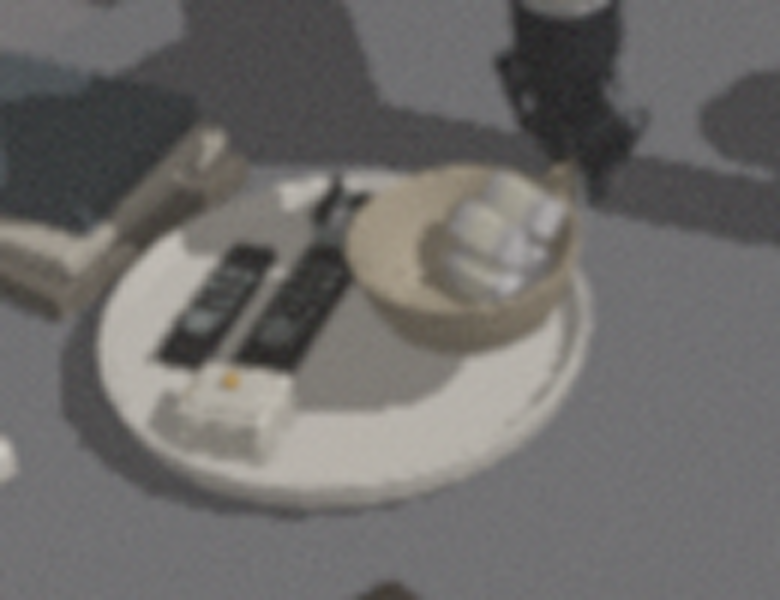

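Run:
```python
from h import *
c=bot.read_camera('top')
p=px(c,[((86.5)/5-.5+290,(350.5)/5-.5+100),((205.5)/5-.5+290,(236.5)/5-.5+100)],.152)
print('axis y',p[0,1]-.08,'axis x',p[1,0]-.08)
```

```text
axis y -0.23548325609874082 axis x 0.5328435378546484
```

```bash
python3 -m jog '[[0,-4,0,0,15],[0,-12,0,0,15],[-1,-21,0,0,15],[-1,-27,0,0,15],[-1,-28,-6,0,15],[-1,-28,-16,0,15],[-1,-28,-28,0,15],[-1,-28,-40,0,15],[-1,-28,-48,0,15],[-1,-28,-53,0,15]]' 100 && python3 -m jog '[[0,0,0,0,15],[0,0,-1,0,15],[0,0,-2,0,15],[0,0,-3,0,15],[0,0,-4,0,15],[0,0,-4,0,15],[0,0,-4,0,15],[0,0,-4,0,15],[0,0,-4,0,15],[0,0,-4,0,15]]' 100
python3 - <<'E'
from h import *
shot('scene','s9.png',(130,130,260,230),6);shot('top','t9.png',(290,100,430,230),5)
E
```

```text
time: 16.7
tool_pos: [0.4254, -0.2624, 0.0934]
tcp_rot: [-0.004, 2.221, -2.22]
wrist_force: [-0.0, -0.4, -4.4]
width: 0.259
time: 17.95
tool_pos: [0.4256, -0.2626, 0.0903]
tcp_rot: [-0.003, 2.22, -2.22]
wrist_force: [0.4, -0.4, -5.2]
width: 0.262
```

View pics/s9.png

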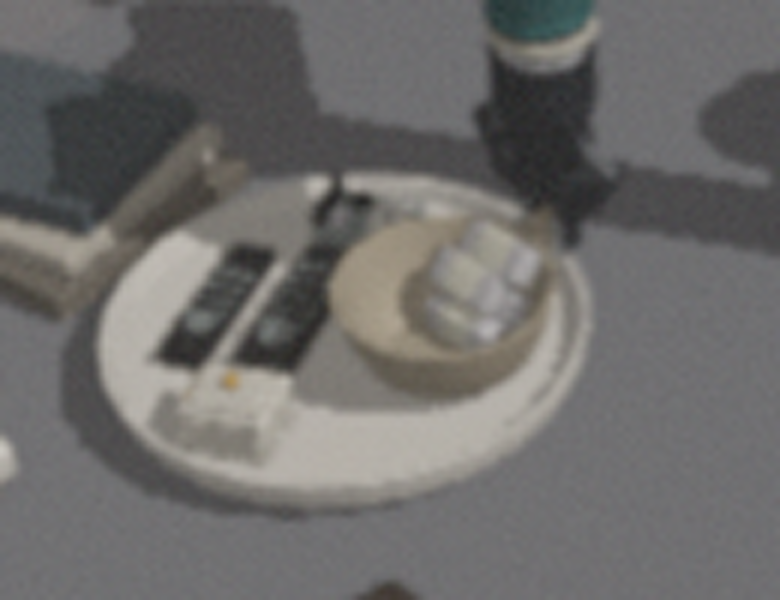

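View pics/t9.png

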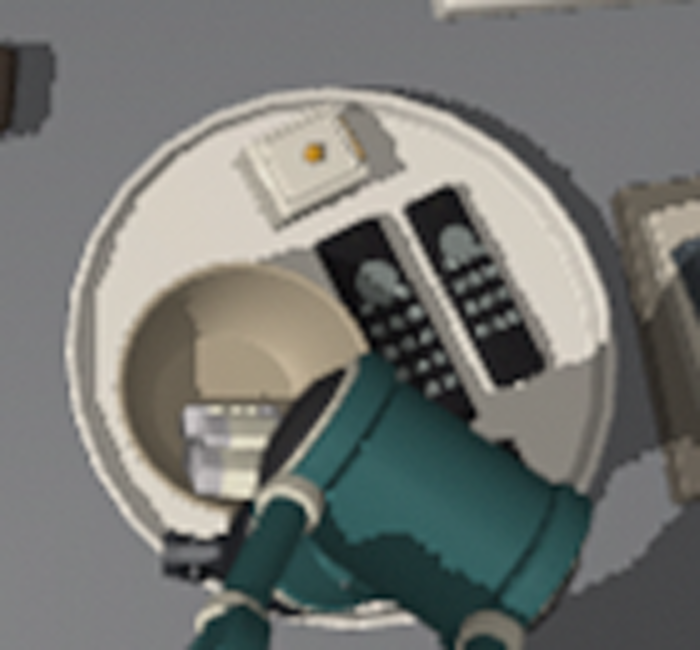

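Not touching yet (−5.2 N, nominally about 3 mm above the floor). I'll lower in 1 mm steps.

```bash
python3 -m jog '[[0,0,-1,0,15],[0,0,-1,0,15],[0,0,-2,0,15],[0,0,-2,0,15],[0,0,-3,0,15],[0,0,-3,0,15],[0,0,-3,0,15],[0,0,-3,0,15],[0,0,-3,0,15],[0,0,-3,0,15]]' 100
python3 - <<'E'
from workcell import bot
s=bot.read_state();print(s['tool_pos'],s['wrist_force'],s['torque'])
E
```

```text
time: 19.3
tool_pos: [0.4258, -0.2627, 0.0874]
tcp_rot: [-0.002, 2.22, -2.22]
wrist_force: [-1.2, -0.1, -2.1]
width: 0.26
[ 0.42575242 -0.26273797  0.08737909] [-1.17722236 -0.09163214 -2.12893452] [-0.0602233   0.18173625  0.03259434]
```

Touching now: the load has dropped from 5 to 2 N. I'll go 1 mm lower, ease the grip and open.

```bash
python3 -m jog '[[0,0,-1,0,15],[0,0,-1,0,15],[0,0,-1,0,15],[0,0,-1,0,15],[0,0,-1,0,15],[0,0,-1,0,15],[0,0,-1,0,15],[0,0,-1,0,15],[0,0,-1,0,15],[0,0,-1,0,15]]' 20; python3 -m jog '[[0,0,0,0,25],[0,0,0,0,30],[0,0,0,0,40],[0,0,0,0,50],[0,0,0,0,60],[0,0,0,0,60],[0,0,0,0,60],[0,0,0,0,60],[0,0,0,0,60],[0,0,0,0,60]]' 20
python3 - <<'E'
from h import *
shot('wrist','w10.png',None,1.5);shot('scene','s10.png',(130,130,260,230),6)
E
```

```text
time: 20.55
tool_pos: [0.4258, -0.2627, 0.087]
tcp_rot: [-0.003, 2.22, -2.22]
wrist_force: [-4.0, 2.2, 6.2]
width: 0.261
time: 21.8
tool_pos: [0.4256, -0.2626, 0.0863]
tcp_rot: [-0.003, 2.22, -2.22]
wrist_force: [0.1, 0.5, 0.1]
width: 0.7
```

View pics/w10.png

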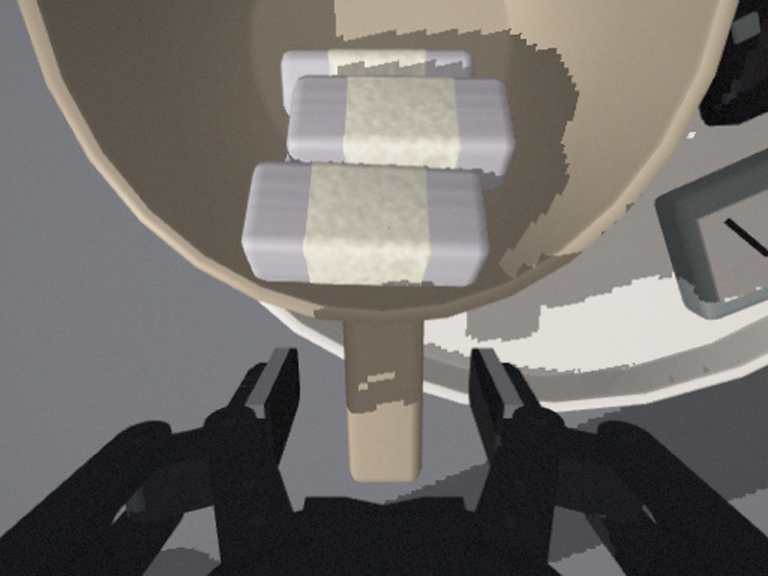

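View pics/s10.png

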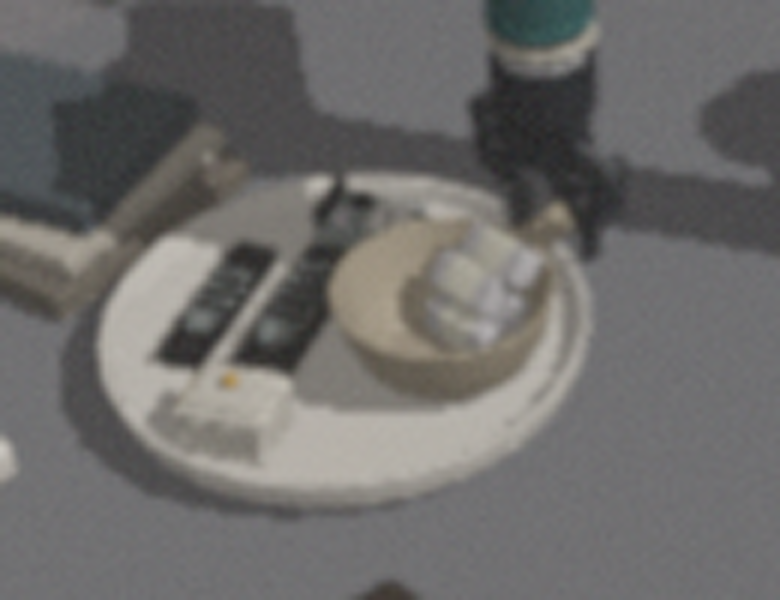

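The fingers are clear of the handle on both sides and the bowl is standing. I'll retreat straight up and check.

```bash
python3 -m jog '[[0,0,5,0,60],[0,0,15,0,60],[0,0,35,0,60],[0,0,60,0,60],[-5,0,85,0,60],[-20,20,110,0,60],[-20,60,110,0,60],[-20,100,110,0,60],[-20,140,110,0,60],[-20,140,110,0,60]]'
python3 - <<'E'
from h import *
t=shot('top','t11.png',(290,100,430,230),5);shot('scene','s11.png',(130,130,260,230),6)
E
```

```text
time: 23.15
tool_pos: [0.4055, -0.1208, 0.197]
tcp_rot: [-0.006, 2.218, -2.218]
wrist_force: [-0.3, -0.6, 0.1]
width: 0.703
```

View pics/t11.png

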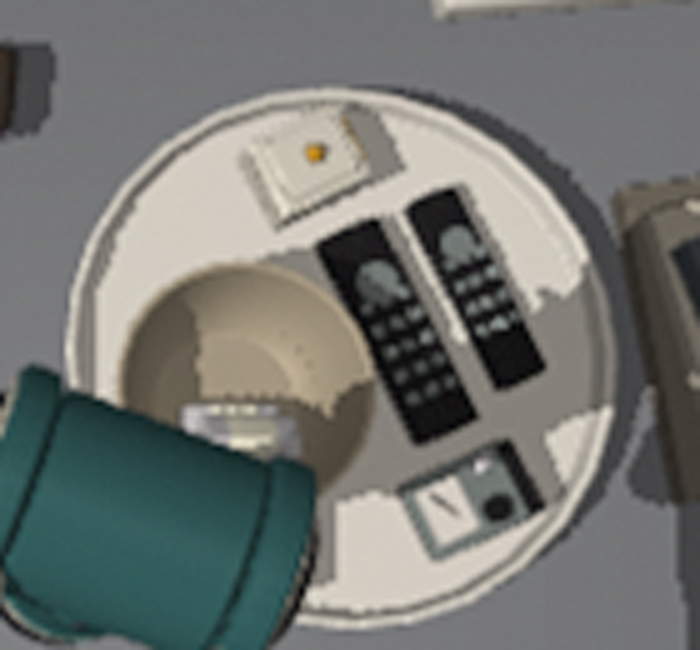

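View pics/s11.png

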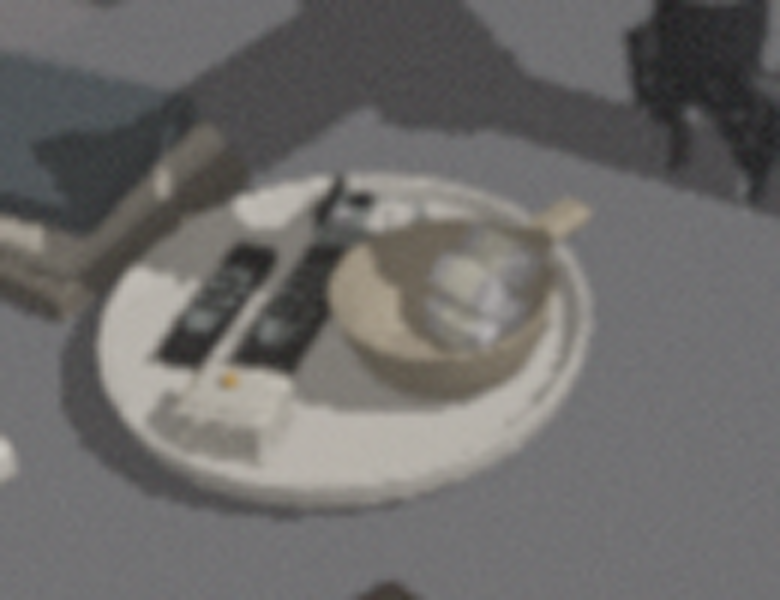

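```bash
python3 -m jog '[[0,30,0,0,60],[0,60,0,0,60],[0,90,0,0,60],[0,120,0,0,60],[0,150,0,0,60],[0,150,0,0,60],[0,150,0,0,60],[0,150,0,0,60],[0,150,0,0,60],[0,150,0,0,60]]'
python3 - <<'E'
from h import *
c=shot('top','t12.png',(290,100,430,230),5);shot('top','t12f.png')
p=px(c,[(120.5/5-.5+290,390.5/5-.5+100),(375.5/5-.5+290,390.5/5-.5+100)],.092);print(p)
E
```

```text
time: 24.5
tool_pos: [0.4057, 0.0269, 0.1963]
tcp_rot: [-0.002, 2.221, -2.221]
wrist_force: [-0.2, -0.0, 0.1]
width: 0.704
[[ 0.53156019 -0.18419834  0.092     ]
 [ 0.53370776 -0.33947395  0.092     ]]
```

View pics/t12.png

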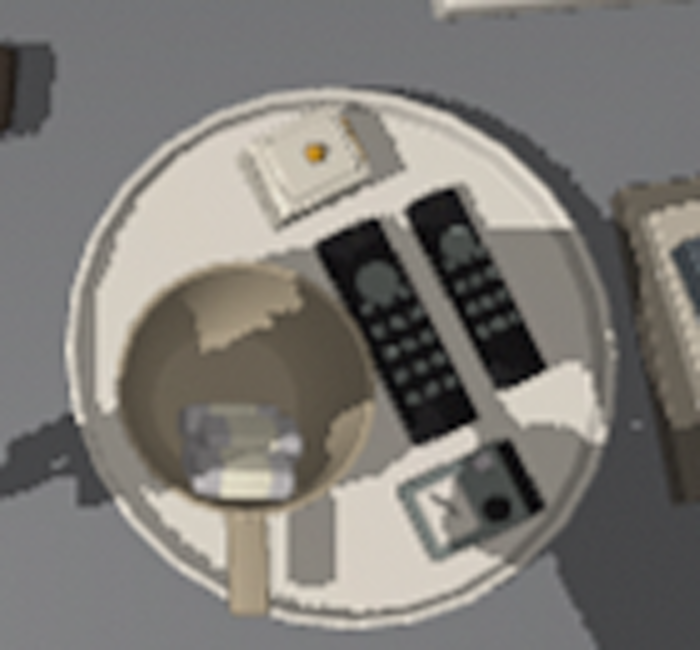

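View pics/t12f.png

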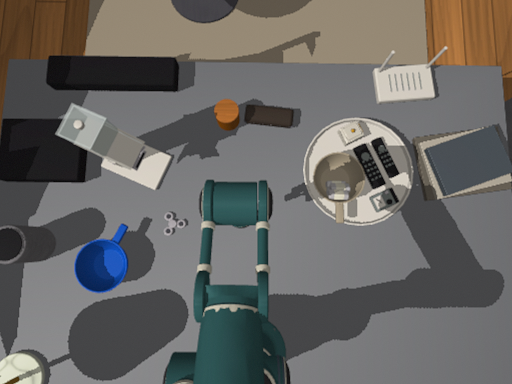

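The bowl stands in the free half at about (0.533, −0.262). The bars are inside it, nothing lies loose on the cabinet, and the bystanders are unmoved. Handing in.

```bash
python3 -c "
from workcell import bot
print(bot.finish_job())"
```

```text
the job is handed in; nothing more can be done
None
```

I gripped the stoneware bowl by its handle and pushed the dispenser paddle back with the rim, holding it until the bars had slid out. I then set the bowl in the free half of the caddy, let go, backed the arm away, and handed the job in at about 24.5 s of the 48 s allowed.

- **Placement:** the bowl's axis is about 79 mm from the caddy's (limit 125 mm). It looked flat in the pictures, and the wrist force was near zero after release.
- **Bystanders:** the remotes, tester, trinket box, spinner, candle, glasses case and blue bowl show no visible movement.
- **Bars:** I could see three bars directly. The fourth I inferred:
  - the chute is empty and nothing lies loose in view;
  - the load on the gripper rose by about 1.2 N, where four bars weigh about 1.4 N and three about 1.0 N;
  - the front bar sits too high to be resting on the bowl wall alone.

No check failed, but I could not confirm the fourth bar by sight.

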